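# Hold a nut mill's bayonet lid at its half-way run position

### The job

Give the empty nut mill a test run: pick up its bayonet lid (the one with the straight bar grip and two side lugs), lower the lugs through the two notches of the mill's mouth, and press down until you feel the sprung seat give. Then twist the lid clockwise (seen from above) half-way to its lock, 45 degrees from where it went in, to the single black line on the rim, without ever letting it click into the lock, and finish still gripping the lid and holding it there against its spring. Leave the other things on the table where they stand.

Things in the scene. Friction and masses are not known exactly. Their poses are not given: they have to be found in the camera images.
- mill: The nut mill: an upright steel drum, diameter 116, height 100, fixed to the table; origin at the centre of its underside, z up. The mouth is a flange 6 thick (94 to 100 up) with a round hole of diameter 77 and two notches 20 wide, on the mill's own +x and -x sides, reaching 47 from the axis. A lug turned under the flange cannot lift out; it cannot turn anticlockwise.
- mill_mouth (a point): Centre of the mill's mouth, level with the rim, 100 above the mill's origin, same axes. Black lines on the rim: single, 45 degrees clockwise of each notch, mark half-way (run); double, 90 degrees clockwise, mark the lock. At about 62 degrees of lid turn the lugs meet sprung balls, a harder resistance; past them, at 90 degrees, the lid clicks into the lock.
- lid_grip (a point): Middle of the lid's bar grip (half-way up and along), 48 above the lid's underside; x along the bar, z up. Black bar 70 long, 18 wide, 30 to 66 above the underside, on a plain metal cap disc of diameter 94 (22 to 30 up, top 18 below this point). Loose, about 180 g, standing upright on the table. The lid is the same after a half turn.
- lid_foot (a point): Centre of the lid's underside, same axes. Steel plug, diameter 71, with two lugs 12 wide, 2 to 10 up, reaching 43.5 from the axis on the lid's +x and -x sides, under the bar's ends. Enters with its x along the mill's x (within 5 degrees, 2 mm). Height above the mill's origin: 98 if the lugs rest on the flange, 83 touching the seat, 78 fully pressed, cap on the rim.
- mill_seat (a joint): How far the round rubber seat in the mill's mouth (diameter 48) is pressed down, m: 0 free, 0.005 when the lid's cap meets the rim. Spring: 1 N at 0, 1.2 N more per mm.
- mill_ring (a joint): Turn of the brass spring ring inside the mouth, rad, clockwise from above: 0 at rest; the lugs push it round, so it follows the lid's clockwise turn less 0.05 to 0.15 rad of play. About 0.7 when the lid is at half-way, 1.4 to 1.5 in the lock. Its spring turns the lid back with about 0.03 N m at 0, 0.09 N m at half-way.
- dust_cover: Plain metal cover, diameter 100, 48 high, with a round black knob and no lugs; not wanted. Origin at the centre of its underside.
- jar: Closed glass jar, diameter 66, height 110, leave alone. Origin at the centre of its underside.
- canister: Closed metal can, diameter 72, height 120, leave alone. Origin at the centre of its underside.
- nozzle: Steel piping nozzle, a cone of diameter 38, height 48, leave alone. Origin at the centre of its underside.
- bowl: White bowl, diameter 110, height 45, leave alone. Origin at the centre of its underside.
- palette_knife: Palette knife lying on the table along its own x, leave alone. Origin on its underside.
Things that resemble listed ones, but are neither listed nor needed, are in the scene too. What is shaped like the part that bears lid_grip but purple or red is not meant. Leave any purple look-alike of the mill alone.

How it is judged:
By the outcome, as a careful person would: the job done as asked, in the order asked, and still so for the second after the job is handed in, while the arm keeps its last pose, push and grip.
It also fails if it takes over 42 s, if anything falls off the work surface, if the arm or the gripper's body presses on something with over 40 N, if the wrist force passes 120 N, or if a joint passes its speed limit or range.

### The arm

A 6-joint arm with a two-finger parallel gripper is mounted at the origin on the work surface. World frame = base frame: x ahead of the robot, y to its left, z up, the work surface at z = 0. Lengths are in mm, angles in rad, forces in N, time in s.
With the tool pointing down it reaches from about 350 to 775 mm from the base axis. Payload 7.3 kg.
Tool frame: the origin (TCP) lies at the very end of the fingers, on their centre line; the grasp point (between the pads) lies 19 mm behind it; x points along the fingers, y is the direction in which the jaws open and shut, and the axes are right-handed (so a half turn about x gives the same grasp; the last joint's range is limited). The gripper opens to 92 mm and grips with 3 to 60 N. Pads are 19 mm wide; open, the fingers measure 130 mm over their backs; the gripper's body (75 mm by 190 mm) begins 47 mm behind the grasp point.
Start: joints at [-1.315, 0.342, 1.524, -0, 1.275, -0.146], TCP at [205.339, -483.201, 204.941] pointing down, gripper open.
Joint ranges: [-2.53, 2.53], [-0.77, 2.02], [0.04, 2.7], [-1, 4.14], [0.28, 2.66], [-3.11, 3.11]. Speed limits (rad/s): [2.57, 2.57, 3.14, 3.14, 3.14, 3.14].

### API

Orientations are given as [roll, pitch, yaw] about the fixed x, y, z axes, in that order (R = Rz(yaw) Ry(pitch) Rx(roll)).
In Python, from plant import bot gives the robot as it stands.
- The arm moves only by the tool step_arm, never from a script. Its argument "targets" is a list that holds one entry, the list of rows, each a list of 4 numbers: the shift along the tool's x, y, z in m, then the turn about the tool's x in degrees. A call has exactly 5 rows; each row is the pose to reach, as a shift and turn from the pose measured when the call began, along the tool's axes at that moment; what a row does not reach only later rows make up. A row lasts 1/12 s, in which the tool goes at most 41.7 mm and 7.16 degrees, less where a joint would pass 70% of its speed; a pose out of reach is approached as far as the arm can. A call with a gripper value outside its range is refused whole. "jaw" is the closure, from 0 (fully open) to 1 (shut), set as the call begins (left out, the last holds). The fingers move at their own pace and stop on an object; the grip force is fixed at half the most. Time passes only in rows, so rows that repeat a pose let the fingers close, or fill a call up. It gives the time, the measured TCP pose, the force and the opening at its end, in the units of the state.
- bot.get_obs(): the state, without advancing time (a new reading comes with each control period).
- bot.capture(name): name is "scene" or "top" or "wrist"; returns a dict with "color" (400x640x3 uint8, red, green, blue), "depth" (400x640 float32, mm along the optical axis (not along the pixel's ray), 0 where there is no reading), "fov_y" (degrees; the focal length in pixels is half the picture's height over the tangent of half this angle, whatever the lens; pixels are square), "cx", "cy" (the principal point, pixels), "rvec" (rotation vector, rad) and "tvec" (3), from world to camera coordinates, as OpenCV has them. Camera axes: x right, y down, z forward; pixel columns grow to the right and rows downward; lengths in mm; the calibration is good to about 2 mm. The wrist camera is an equidistant fisheye: a pixel r from the principal point sees the ray r / f radians off the axis. A picture is of the moment at which its call begins.
- bot.close_job(): hands the job in, once; it reports no verdict.
The state is a dict: "time": time; "joint_positions": joint angles; "dq": joint speeds; "tau": joint torques, N m; "tool_pos": TCP position; "tcp_rot": TCP orientation; "contact_force": force on the tool from outside, world axes, zero at the start; "moment": the same for the moment, N m; "grip_width": finger opening in mm.
Only numpy, scipy, OpenCV 4.12 (cv2) and the standard library are available. Lean on these libraries where they do the work, as an engineer would, in place of code of your own. Each camera call takes 0.05 s, during which the arm holds its last target. There are 200 camera calls.

## Working session

There is one attempt and no reset: what is moved stays moved. The work goes in short steps, Python scripts to look and compute and a tool call to move; the robot and the scene stay as the last step left them, time stands still between calls to the robot, and variables do not carry over. Pictures are saved under pics/ and viewed, about 8 in all and at most 12, crops included, and the job is handed in when it is done.

Besides the shell and the picture viewer there is one more tool, called after "Emit:" by a JSON object that holds its "op" and its "data", one argument or row to a line. step_arm: Moves the arm, as the interface text tells. Its arguments: {"type":"object","properties":{"targets":{"type":"array","items":{"type":"array","items":{"type":"array","items":{"type":"number"}}}},"jaw":{"type":"number"}},"required":["targets"]}

```bash
mkdir -p pics; ls; cat > h.py <<'E'
import numpy as np, cv2
from plant import bot
def save(n,fn):
    c=bot.capture(n); cv2.imwrite('pics/'+fn+'.png',c['color'][:,:,::-1]); np.savez('pics/'+fn+'.npz',**c); return c
def load(fn): return dict(np.load('pics/'+fn+'.npz'))
def cam(c):
    R=cv2.Rodrigues(np.array(c['rvec'],float))[0]; t=np.array(c['tvec'],float).ravel()
    return R,-R.T@t,200/np.tan(np.radians(float(c['fov_y']))/2)
def ray(c,u,v,fish=False):
    R,C,f=cam(c); x=(u-float(c['cx']));y=(v-float(c['cy']))
    if fish:
        r=np.hypot(x,y); th=r/f; d=np.array([np.sin(th)*x/max(r,1e-9),np.sin(th)*y/max(r,1e-9),np.cos(th)])
    else: d=np.array([x/f,y/f,1])
    return C,R.T@d
def onz(c,u,v,z,fish=False):
    C,d=ray(c,u,v,fish); return C+d*(z-C[2])/d[2]
def proj(c,P):
    R,C,f=cam(c); p=R@(np.array(P,float)-C); return p[0]/p[2]*f+float(c['cx']),p[1]/p[2]*f+float(c['cy'])
def cloud(c):
    R,C,f=cam(c); d=c['depth'].astype(float); v,u=np.indices(d.shape)
    p=np.stack([(u-float(c['cx']))/f*d,(v-float(c['cy']))/f*d,d],-1)
    return p@R+C
E
python3 - <<'E'
from h import *
for n in('scene','top'):
    c=save(n,n+'0'); print(n,c['fov_y'],c['cx'],c['cy'],cam(c)[1])
print(bot.get_obs())
E
```

```text
pics
scene 48.49069279689057 308.7434291471941 204.3336790228012 [1127.16937274  160.48014396  955.43714771]
top 44.11590742652078 320.12536323388053 204.94291647118993 [ 451.88108457   32.78410195 1336.38346837]
{'time': 0.1, 'joint_positions': array([-1.31502456e+00,  3.42621406e-01,  1.52491325e+00, -4.71729002e-06,
        1.27540214e+00, -1.46003338e-01]), 'dq': array([-2.62086577e-04, -1.81296237e-03, -9.17437773e-04,  1.18754351e-03,
        2.96195484e-04,  7.01847920e-05]), 'tau': array([ 1.34532656e-03, -4.32002413e+01, -2.44695532e+01,  7.18681561e-02,
        5.26840962e-02, -4.20580682e-05]), 'tool_pos': array([ 205.2204961 , -482.80497599,  204.33377934]), 'tcp_rot': array([-1.71344356,  1.56945217,  1.82992558]), 'contact_force': array([-0.44470101, -0.41403025, -0.06884562]), 'moment': array([ 0.00535592, -0.06567413, -0.03913498]), 'grip_width': 91.80943794379732}
```

View pics/top0.png

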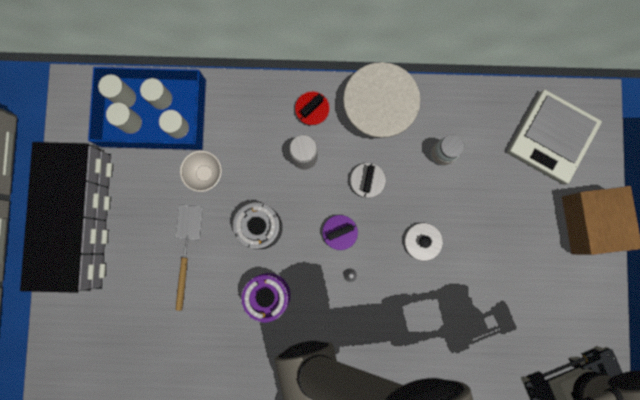

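View pics/scene0.png

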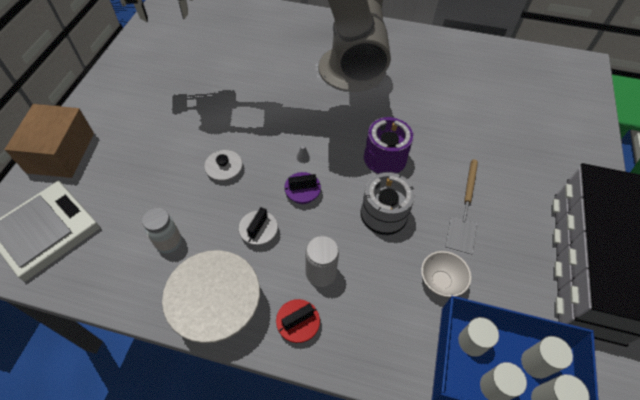

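The top view shows the wanted metal lid with its black bar at (368,180) and the steel mill at (256,225). The purple lid is at (340,232), the dust cover at (424,241) and the purple mill at (265,298). The scene view agrees: lid (258,228), mill (387,200).

```bash
cat > m.py <<'E'
from h import *
for n,box,mb in(('top0',(340,150,400,215),(220,190,295,260)),('scene0',(232,200,285,255),(350,160,425,240))):
    c=load(n); g=c['color'].max(2).astype(int)
    x0,y0,x1,y1=box; m=(g[y0:y1,x0:x1]<60).astype(np.uint8)
    k,l,s,ce=cv2.connectedComponentsWithStats(m); i=1+np.argmax(s[1:,4]); 
    p=np.argwhere(l==i)[:,::-1].astype(np.float32)
    r=cv2.minAreaRect(p); print(n,s[i],'centroid',ce[i]+[x0,y0],r)
    q=cv2.boxPoints(r)+[x0,y0]
    W=np.array([onz(c,u,v,66) for u,v in q]); print(W.round(1),W.mean(0).round(1))
    P=cloud(c); 
    x0,y0,x1,y1=mb; Q=P[y0:y1,x0:x1].reshape(-1,3); D=c['depth'][y0:y1,x0:x1].ravel()
    s=(abs(Q[:,2]-100)<6)&(D>0); T=Q[s]; print('rim n',len(T),np.median(T,0).round(1),T.min(0).round(1),T.max(0).round(1))
    x0,y0,x1,y1=box; Q=P[y0:y1,x0:x1].reshape(-1,3); print('disc z',np.percentile(Q[:,2],[5,30,50,70,90,99]).round(1))
c=load('top0')
a=cv2.resize(c['color'][185:265,216:296,::-1],(560,560),interpolation=cv2.INTER_CUBIC); 
b=cv2.resize(c['color'][150:210,338:398,::-1],(240,240),interpolation=cv2.INTER_CUBIC)
o=np.zeros((560,800,3),np.uint8); o[:,:560]=a; o[:240,560:]=b; cv2.imwrite('pics/crop.png',o)
E
python3 m.py
```

```text
top0 [ 23  15  11  27 174] centroid [367.86206897 178.28735632] ((27.76923179626465, 28.153846740722656), (6.6679487228393555, 26.671794891357422), 11.309932708740234)
[[ 611.9  -77.4   66. ]
 [ 681.   -89.8   66. ]
 [ 677.9 -106.9   66. ]
 [ 609.   -94.4   66. ]] [645.  -92.1  66. ]
rim n 828 [515.1 189.4  98.5] [458.7 132.   94. ] [572.2 247.5 105.5]
disc z [-5.1 -1.6  0.3  3.1 31.2 68.3]
scene0 [ 16   8  19  32 326] centroid [257.16871166 223.33435583] ((25.264707565307617, 23.058822631835938), (11.147408485412598, 32.07023620605469), 30.963762283325195)
[[ 691.  -106.4   66. ]
 [ 610.4  -93.8   66. ]
 [ 619.7  -67.    66. ]
 [ 699.2  -80.6   66. ]] [655.1 -86.9  66. ]
rim n 932 [518.5 193.1 100. ] [454.7 134.9  94.1] [573.  250.3 105.1]
disc z [-2.2  0.2  1.9 29.1 48.  68.2]
```

View pics/crop.png

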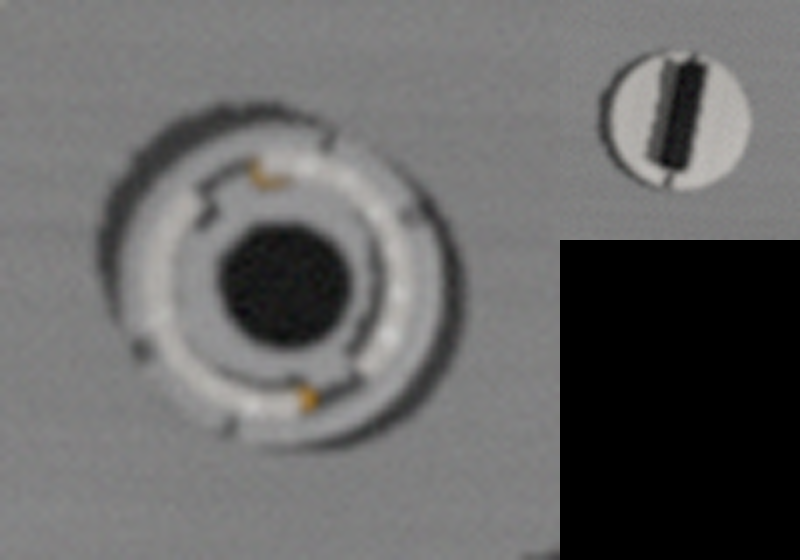

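The crop shows the mill's rim centred near (280,285), with notches at upper left (220,175) and lower right (340,385). The single lines are at (328,140) and (230,425), the double lines at (410,212) and (140,347). So the mill's x axis is about +28° in world, and the lid's bar about -11°.

```bash
cat >> h.py <<'E'
from scipy.spatial.transform import Rotation as Ro
def plan(pos,yaw=None):
    """tool-frame shift (m) and turn (deg) to TCP pos with jaw axis (tool y) at world yaw deg (mod 180)"""
    o=bot.get_obs(); R=Ro.from_euler('xyz',o['tcp_rot']).as_matrix()
    y=np.degrees(np.arctan2(R[1,1],R[0,1])); s=R.T@(np.array(pos)-o['tool_pos'])/1000
    print('t',round(o['time'],2),'tcp',o['tool_pos'].round(1),'toolx',R[:,0].round(3),'jaw yaw',round(y,1),'q1 %.2f q6 %.2f'%(o['joint_positions'][0],o['joint_positions'][5]),'F',o['contact_force'].round(1),'M',o['moment'].round(2),'w',round(o['grip_width'],1))
    print('shift',s.round(4))
    if yaw is not None: 
        t=-(yaw-y); print('turn(about down axis)',((t+90)%180-90), t)
    return s
E
python3 - <<'E'
from h import *
plan([645,-92,220],79)
c=load('top0');P=cloud(c)
for u,v in((303,152),(447,150),(382,100),(340,232)): print(u,v,P[v-3:v+4,u-3:u+4].reshape(-1,3).mean(0).round())
w=save('wrist','w0'); print(cam(w)[1],w['fov_y'],cam(w)[0].round(2))
E
```

```text
t 0.1 tcp [ 205.2 -482.8  204.3] toolx [-0.     0.001 -1.   ] jaw yaw -67.0 q1 -1.32 q6 -0.15 F [-0.4 -0.4 -0.1] M [ 0.01 -0.07 -0.04] w 91.8
shift [-0.0153 -0.1877 -0.5576]
turn(about down axis) 34.02010385227402 -145.97989614772598
303 152 [699.  76. 119.]
447 150 [ 715. -287.  109.]
382 100 [ 848. -124.   87.]
340 232 [503. -23.  62.]
[ 275.59563892 -452.70639984  384.47265653] 65.70646984690485 [[ 0.39 -0.92 -0.  ]
 [-0.88 -0.38  0.28]
 [-0.26 -0.11 -0.96]]
```

Emit:
{"op": "step_arm", "data": {
  "targets": [
    [[-0.001,-0.0125,-0.037,0],[-0.002,-0.025,-0.074,0],[-0.003,-0.0375,-0.111,0],[-0.004,-0.05,-0.148,0],[-0.005,-0.0625,-0.186,0]]
  ],
  "jaw": 0
}}

```text
time: 0.57
tool_pos: [352.8, -351.2, 209.4]
tcp_rot: [-1.603, 1.569, 1.94]
contact_force: [1.1, -1.1, -0.1]
grip_width: 91.6
```

Emit:
{"op": "step_arm", "data": {
  "targets": [
    [[-0.001,-0.0125,-0.037,0],[-0.002,-0.025,-0.074,0],[-0.003,-0.0375,-0.111,0],[-0.004,-0.05,-0.148,0],[-0.005,-0.0625,-0.186,0]]
  ]
}}

```text
time: 0.98
tool_pos: [500.7, -219.4, 214.4]
tcp_rot: [-1.398, 1.569, 2.145]
contact_force: [1.8, -1.4, -0.6]
grip_width: 91.5
```

Emit:
{"op": "step_arm", "data": {
  "targets": [
    [[-0.001,-0.0125,-0.037,7],[-0.002,-0.025,-0.074,14],[-0.003,-0.0375,-0.111,21],[-0.004,-0.05,-0.148,28],[-0.005,-0.0625,-0.186,34]]
  ]
}}

```text
time: 1.4
tool_pos: [648.5, -87.5, 219.1]
tcp_rot: [-0.581, 1.568, 2.363]
contact_force: [0.8, -0.0, 0.3]
grip_width: 91.6
```

```bash
python3 - <<'E'
from h import *
plan([645,-92,220],79)
w=save('wrist','w1'); print(cam(w)[1])
E
```

```text
t 1.4 tcp [648.5 -87.5 219.1] toolx [-0.002  0.002 -1.   ] jaw yaw -101.4 q1 -0.25 q6 1.52 F [ 0.8 -0.   0.3] M [-0.01 -0.05 -0.07] w 91.6
shift [-0.0009  0.0051  0.0026]
turn(about down axis) -0.366473999460311 -180.3664739994603
[ 723.7435591  -102.90471225  399.144825  ]
```

View pics/w1.png

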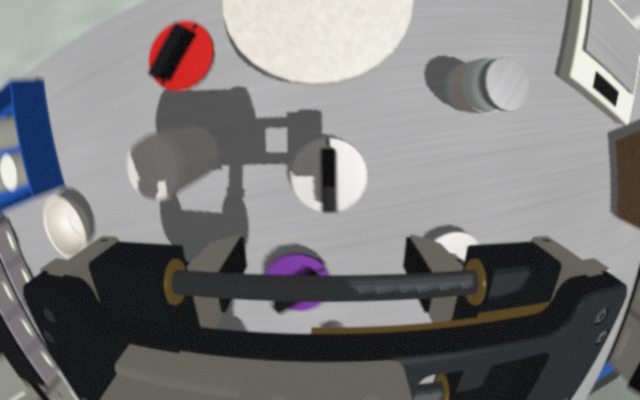

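The wrist view shows the metal lid with its black bar at (328,178), the cap disc spanning columns 290–367. The gripper's shadow falls on part of it.

```bash
cat > m2.py <<'E'
from h import *
c=load('w1'); im=c['color'].astype(int); g=im.max(2)
x0,y0,x1,y1=280,125,380,225
s=g[y0:y1,x0:x1]; m=(s<45).astype(np.uint8)
k,l,st,ce=cv2.connectedComponentsWithStats(m); i=1+np.argmax(st[1:,4]); print(st[i],ce[i]+[x0,y0])
W=[];
for v,u in np.argwhere(l==i): W.append(onz(c,u+x0,v+y0,66,True)[:2])
W=np.array(W,np.float32); r=cv2.minAreaRect(W); print('bar@66',r, W.min(0),W.max(0)); print(cv2.boxPoints(r).round(1))
mu=W.mean(0); d=np.linalg.svd(W-mu)[2][0] if len(W)<5000 else 0; print('mean',mu,'pca yaw',np.degrees(np.arctan2(d[1],d[0])))
# cap disc: bright edge pixels right/top
b=(s>165).astype(np.uint8); E=[]
for v in range(b.shape[0]):
    q=np.where(b[v])[0]
    if len(q)>6 : E.append((q.max()+.5,v)); 
for u in range(b.shape[1]):
    q=np.where(b[:,u])[0]
    if len(q)>6: E.append((u,q.min()-.5)); E.append((u,q.max()+.5))
E=np.array([onz(c,u+x0,v+y0,30,True)[:2] for u,v in E])
from scipy.optimize import least_squares
f=least_squares(lambda p:np.hypot(E[:,0]-p[0],E[:,1]-p[1])-47,[645,-92],loss='soft_l1',f_scale=1); print('disc',f.x.round(1),len(E),np.median(abs(f.fun)))
print('rows',s[50,:].tolist())
E
python3 m2.py
```

```text
[ 42  24  12  61 499] [327.46893788 171.29659319]
bar@66 ((650.0394897460938, -90.69660949707031), (12.082113265991211, 67.97521209716797), 79.00289916992188) [ 616.5946  -102.68769] [683.69055 -81.30371]
[[ 615.5  -90.1]
 [ 682.3 -103.1]
 [ 684.6  -91.2]
 [ 617.8  -78.3]]
mean [659.10425 -92.43321] pca yaw 167.80843
disc [ 631.1 -108.2] 300 14.91120934884525
rows [173, 176, 177, 175, 169, 166, 152, 131, 116, 128, 156, 176, 186, 187, 176, 169, 153, 142, 139, 141, 146, 151, 150, 139, 134, 136, 142, 141, 144, 138, 141, 138, 132, 123, 111, 110, 107, 109, 101, 97, 83, 65, 44, 28, 13, 21, 19, 19, 25, 12, 23, 19, 21, 35, 65, 106, 151, 188, 220, 233, 236, 238, 240, 237, 241, 241, 241, 240, 239, 239, 240, 241, 242, 243, 242, 243, 244, 244, 244, 244, 243, 244, 246, 245, 241, 233, 220, 197, 180, 171, 170, 172, 171, 172, 173, 176, 172, 175, 172, 175]
```

```bash
cat >> h.py <<'E'
def wcloud(c):
    R,C,f=cam(c); d=c['depth'].astype(float); v,u=np.indices(d.shape); x=u-float(c['cx']);y=v-float(c['cy']); r=np.hypot(x,y)+1e-9; t=np.tan(np.minimum(r/f,1.4))
    return np.stack([t*x/r*d,t*y/r*d,d],-1)@R+C
def circ(E,r,p0):
    from scipy.optimize import least_squares
    f=least_squares(lambda p:np.hypot(E[:,0]-p[0],E[:,1]-p[1])-r,p0,loss='soft_l1',f_scale=1); return f.x,np.median(abs(f.fun))
E
cat > m3.py <<'E'
from h import *
c=load('w1'); P=wcloud(c); im=c['color'].max(2)
sl=np.s_[125:225,280:380]; Q=P[sl]; ok=c['depth'][sl]>0
print('table z',np.median(Q[:12,:,2]),'z pct',np.percentile(Q[...,2][ok],[1,50,80,90,97,99]).round(1))
m=((Q[...,2]>20)&ok).astype(np.uint8); m=cv2.morphologyEx(m,cv2.MORPH_OPEN,np.ones((3,3)))
k,l,st,ce=cv2.connectedComponentsWithStats(m); i=1+np.argmax(st[1:,4]); print(st[i])
cn=max(cv2.findContours((l==i).astype(np.uint8),cv2.RETR_EXTERNAL,cv2.CHAIN_APPROX_NONE)[0],key=len)[:,0]
E=np.array([onz(c,u+280,v+125,30,True)[:2] for u,v in cn]); print('contour circle',circ(E,47,[645,-92]), cv2.minEnclosingCircle(E.astype(np.float32)))
B=Q[(Q[...,2]>56)&(Q[...,2]<76)&ok]; print('bar pts',len(B),B.mean(0),cv2.minAreaRect(B[:,:2].astype(np.float32)))
E
python3 m3.py
```

```text
table z 0.3168955220496059 z pct [-1.4  1.4 30.7 51.  66.6 67.1]
[  12   14   76   75 4458]
contour circle (array([645.08157307, -92.86781821]), np.float64(0.86771664188392)) ((645.2501220703125, -92.64778137207031), 47.42516326904297)
bar pts 991 [646.81149055 -93.30990324  66.07834355] ((644.9729614257812, -92.1314697265625), (18.60002899169922, 70.09446716308594), 79.26300048828125)
```

Emit:
{"op": "step_arm", "data": {
  "targets": [
    [[0.03,0.0056,0.0023,-0.5],[0.06,0.0056,0.0023,-0.5],[0.09,0.0056,0.0023,-0.5],[0.12,0.0056,0.0023,-0.5],[0.135,0.0056,0.0023,-0.5]]
  ]
}}

```text
time: 1.87
tool_pos: [647.1, -85.6, 78.5]
tcp_rot: [-0.682, 1.562, 2.266]
contact_force: [-0.2, 0.1, -0.6]
grip_width: 91.9
```

```bash
python3 - <<'E'
from h import *
plan([645.1,-92.5,35],79.2)
E
```

```text
t 1.87 tcp [647.1 -85.6  78.5] toolx [-0.005  0.007 -1.   ] jaw yaw -101.1 q1 -0.25 q6 1.51 F [-0.2  0.1 -0.6] M [0.07 0.02 0.  ] w 91.9
shift [0.0434 0.0074 0.0003]
turn(about down axis) -0.3310085653433248 -180.33100856534332
```

Emit:
{"op": "step_arm", "data": {
  "targets": [
    [[0.01,0.0074,0.0003,-0.3],[0.02,0.0074,0.0003,-0.3],[0.03,0.0074,0.0003,-0.3],[0.03,0.0074,0.0003,-0.3],[0.03,0.0074,0.0003,-0.3]]
  ]
}}

```text
time: 2.28
tool_pos: [645.4, -92.7, 48.7]
tcp_rot: [-0.713, 1.563, 2.239]
contact_force: [0.8, 0.3, 0.9]
grip_width: 91.9
```

```bash
python3 - <<'E'
from h import *
plan([645.1,-92.5,35],79.2)
E
```

```text
t 2.28 tcp [645.4 -92.7  48.7] toolx [-0.005  0.006 -1.   ] jaw yaw -100.8 q1 -0.26 q6 1.49 F [0.8 0.3 0.9] M [0.03 0.05 0.03] w 91.9
shift [ 0.0137 -0.0001  0.0003]
turn(about down axis) -0.03660797850650965 -180.0366079785065
```

Emit:
{"op": "step_arm", "data": {
  "targets": [
    [[0.004,0,0.0003,0],[0.009,0,0.0003,0],[0.0135,0,0.0003,0],[0.0135,0,0.0003,0],[0.0135,0,0.0003,0]]
  ]
}}

```text
time: 2.7
tool_pos: [644.9, -92.5, 35.0]
tcp_rot: [-0.683, 1.562, 2.269]
contact_force: [0.2, -0.3, 0.1]
grip_width: 91.7
```

Emit:
{"op": "step_arm", "data": {
  "targets": [
    [[0,0,0,0],[0,0,0,0],[0,0,0,0],[0,0,0,0],[0,0,0,0]]
  ],
  "jaw": 1
}}

```text
time: 3.12
tool_pos: [645.0, -92.5, 35.1]
tcp_rot: [-0.692, 1.562, 2.26]
contact_force: [0.1, 0.7, -0.4]
grip_width: 63.4
```

Emit:
{"op": "step_arm", "data": {
  "targets": [
    [[0,0,0,0],[0,0,0,0],[0,0,0,0],[0,0,0,0],[0,0,0,0]]
  ]
}}

```text
time: 3.53
tool_pos: [644.9, -92.5, 35.1]
tcp_rot: [-0.692, 1.562, 2.26]
contact_force: [0.5, -0.1, 0.3]
grip_width: 29.6
```

```bash
python3 - <<'E'
from h import *
plan([645.1,-92.5,195],79.2)
E
```

```text
t 3.53 tcp [644.9 -92.5  35.1] toolx [-0.005  0.007 -1.   ] jaw yaw -100.8 q1 -0.26 q6 1.49 F [ 0.5 -0.1  0.3] M [ 0.03 -0.02  0.09] w 29.6
shift [-0.1599 -0.0009  0.0009]
turn(about down axis) -0.03208805235004775 -180.03208805235005
```

Emit:
{"op": "step_arm", "data": {
  "targets": [
    [[0,0,0,0],[0,0,0,0],[0,0,0,0],[0,0,0,0],[0,0,0,0]]
  ]
}}

```text
time: 3.95
tool_pos: [644.9, -92.6, 35.0]
tcp_rot: [-0.687, 1.562, 2.265]
contact_force: [-0.7, 0.1, -1.1]
grip_width: 17.8
```

Emit:
{"op": "step_arm", "data": {
  "targets": [
    [[-0.01,0,0,0],[-0.035,0,0,0],[-0.07,0,0,0],[-0.11,0,0,0],[-0.145,0,0,0]]
  ]
}}

```text
time: 4.37
tool_pos: [645.5, -93.4, 182.7]
tcp_rot: [-0.722, 1.563, 2.23]
contact_force: [0.5, -0.4, -2.0]
grip_width: 17.7
```

```bash
python3 - <<'E'
from h import *
plan([515,190.5,200],118)
save('wrist','w2'); save('top','top1')
E
```

```text
t 4.37 tcp [645.5 -93.4 182.7] toolx [-0.005  0.007 -1.   ] jaw yaw -100.8 q1 -0.26 q6 1.50 F [ 0.5 -0.4 -2. ] M [ 0.02 -0.06 -0.04] w 17.7
shift [-0.0148 -0.2544  0.1817]
turn(about down axis) -38.830242973923475 -218.83024297392348
```

Emit:
{"op": "step_arm", "data": {
  "targets": [
    [[-0.002,-0.012,0.018,0],[-0.004,-0.032,0.046,0],[-0.006,-0.053,0.076,0],[-0.008,-0.074,0.106,0],[-0.01,-0.095,0.136,0]]
  ]
}}

```text
time: 4.88
tool_pos: [531.3, 25.6, 197.2]
tcp_rot: [-2.45, 1.564, 0.502]
contact_force: [0.4, 1.2, -1.5]
grip_width: 17.2
```

Emit:
{"op": "step_arm", "data": {
  "targets": [
    [[-0.002,-0.02,0.03,-7],[-0.002,-0.042,0.06,-14],[-0.002,-0.062,0.09,-21],[-0.002,-0.08,0.115,-28],[-0.002,-0.089,0.128,-35]]
  ]
}}

```text
time: 5.3
tool_pos: [418.9, 139.1, 198.7]
tcp_rot: [-2.776, 1.565, 0.795]
contact_force: [-0.0, -0.1, -2.3]
grip_width: 17.8
```

Emit:
{"op": "step_arm", "data": {
  "targets": [
    [[0,0,0,-4],[0,0,0,-4],[0,0,0,-4],[0,0,0,-4],[0,0,0,-4]]
  ]
}}

```text
time: 5.72
tool_pos: [419.3, 138.6, 198.5]
tcp_rot: [-2.832, 1.565, 0.806]
contact_force: [0.2, -0.0, -1.7]
grip_width: 17.7
```

```bash
python3 - <<'E'
from h import *
plan([515,190.5,200],118)
c=save('wrist','w3'); save('top','top1')
P=wcloud(c); Q=P[c['depth']>0]; T=Q[(abs(Q[:,2]-100)<5)&(np.hypot(Q[:,0]-515,Q[:,1]-190)<70)]; print(len(T),T.min(0),T.max(0))
E
```

```text
t 5.72 tcp [419.3 138.6 198.5] toolx [ 0.004  0.004 -1.   ] jaw yaw -61.6 q1 0.14 q6 1.22 F [ 0.2 -0.  -1.7] M [ 0.01 -0.02  0.05] w 17.7
shift [-9.000e-04 -1.000e-04 -1.089e-01]
turn(about down axis) 0.4385764135960244 -179.56142358640398
6518 [453.29333856 135.60668963  95.00983743] [569.27501081 251.60781771 103.33255861]
```

View pics/w3.png

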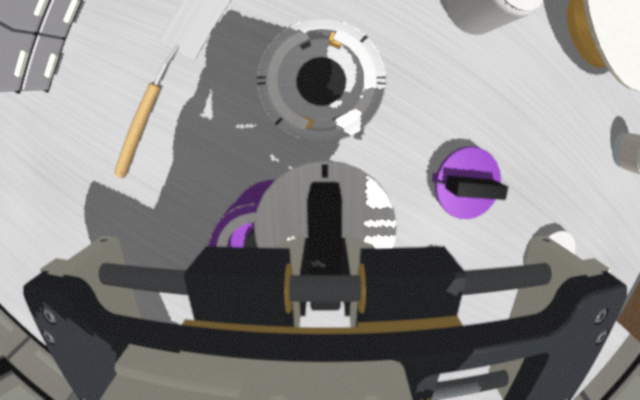

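The wrist view shows the mill mouth at (322,80), with notches at top (322,42) and bottom-centre. Single lines are at (364,38) and (278,122), double lines at (262,80) and (382,80). The held lid is at (325,215).

```bash
cat > m4.py <<'E'
from h import *
c=load('w3'); P=wcloud(c); ok=c['depth']>0
def edge(m,z,r,p0):
    m=cv2.morphologyEx(m.astype(np.uint8),cv2.MORPH_OPEN,np.ones((3,3)))
    k,l,st,ce=cv2.connectedComponentsWithStats(m); i=1+np.argmax(st[1:,4]); print(st[i])
    cn=max(cv2.findContours((l==i).astype(np.uint8),cv2.RETR_EXTERNAL,cv2.CHAIN_APPROX_NONE)[0],key=len)[:,0]
    return np.array([onz(c,u,v,z,True)[:2] for u,v in cn])
m=ok&(abs(P[...,2]-100)<6)&(np.hypot(P[...,0]-512,P[...,1]-193)<75); print('rim z',np.median(P[...,2][m]))
E=edge(m,100,58,0); print('rim',circ(E,58,[515,190]),cv2.minEnclosingCircle(E.astype(np.float32)))
zt=198.5-35+30; z=P[...,2]; m=ok&(abs(z-zt)<6)&(np.hypot(P[...,0]-419,P[...,1]-139)<70); print('cap z',np.median(z[m]),zt)
E=edge(m,zt,47,0); d=np.hypot(*(E-[419,139]).T); a=(E-[419,139])@[.88,.47]; E=E[(a>0)&(d>40)]; print('cap',len(E),circ(E,47,[419,139]))
# ortho view on plane z=100, centre 512,193, 0.25 mm/px, rotated none: up = world +x, left=+y
R,C,f=cam(c); n=520; yy,xx=np.indices((n,n)); X=512.5-(yy-n/2)*.25; Y=193-(xx-n/2)*.25
p=(np.stack([X,Y,np.full_like(X,100.)],-1)-C)@R.T; th=np.arctan2(np.hypot(p[...,0],p[...,1]),p[...,2]); h=np.hypot(p[...,0],p[...,1])
u=th*f*p[...,0]/h+float(c['cx']); v=th*f*p[...,1]/h+float(c['cy'])
o=cv2.remap(c['color'],u.astype(np.float32),v.astype(np.float32),cv2.INTER_CUBIC); cv2.imwrite('pics/ortho.png',o[:,:,::-1])
E
python3 m4.py
```

```text
rim z 100.23765767903785
[ 257   18  128  125 6511]
rim (array([511.73075676, 193.48816374]), np.float64(0.957819468337469)) ((511.4579162597656, 193.59698486328125), 57.929344177246094)
cap z 194.02831029267708 193.5
[ 255  160  142   88 7503]
cap 223 (array([419.05711454, 138.76525816]), np.float64(0.40254442495319154))
```

View pics/ortho.png

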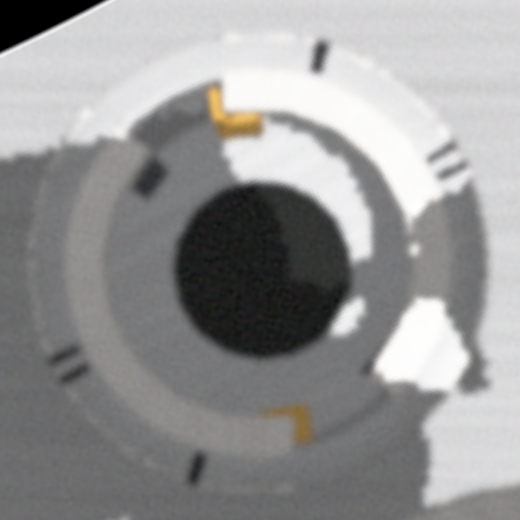

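Emit:
{"op": "step_arm", "data": {
  "targets": [
    [[0,0,-0.012,0],[0.005,0,-0.037,0],[0.012,0,-0.067,0],[0.024,0,-0.097,0],[0.036,0,-0.107,0]]
  ]
}}

```text
time: 6.23
tool_pos: [517.2, 190.9, 162.6]
tcp_rot: [-3.009, 1.562, 0.629]
contact_force: [-1.2, -0.1, -2.8]
grip_width: 17.7
```

```bash
python3 - <<'E'
from h import *
plan([511.7,193.4,145],118.35)
E
```

```text
t 6.23 tcp [517.2 190.9 162.6] toolx [ 0.007  0.005 -1.   ] jaw yaw -61.6 q1 0.21 q6 1.29 F [-1.2 -0.1 -2.8] M [-0.    0.04  0.03] w 17.7
shift [ 0.0175 -0.0048  0.0038]
turn(about down axis) 0.05084686901011537 -179.94915313098988
```

Emit:
{"op": "step_arm", "data": {
  "targets": [
    [[0.005,-0.003,0.002,0],[0.01,-0.0048,0.0038,0],[0.0175,-0.0048,0.0038,0],[0.0175,-0.0048,0.0038,0],[0.0175,-0.0048,0.0038,0]]
  ]
}}

```text
time: 6.65
tool_pos: [511.0, 193.1, 145.2]
tcp_rot: [-2.994, 1.562, 0.643]
contact_force: [-0.2, -0.5, -1.3]
grip_width: 17.6
```

```bash
python3 - <<'E'
from h import *
plan([511.7,193.4,128],118.35)
E
```

```text
t 6.65 tcp [511.  193.1 145.2] toolx [ 0.007  0.005 -1.   ] jaw yaw -61.6 q1 0.22 q6 1.29 F [-0.2 -0.5 -1.3] M [-0.   -0.02 -0.04] w 17.6
shift [ 0.0172  0.0001 -0.0007]
turn(about down axis) 0.03017337754829441 -179.9698266224517
```

Emit:
{"op": "step_arm", "data": {
  "targets": [
    [[0.004,0,-0.0007,0],[0.008,0,-0.0007,0],[0.012,0,-0.0007,0],[0.015,0,-0.0007,0],[0.017,0,-0.0007,0]]
  ]
}}

```text
time: 7.07
tool_pos: [511.5, 193.4, 127.8]
tcp_rot: [-2.963, 1.563, 0.674]
contact_force: [-0.2, -0.8, -1.4]
grip_width: 17.5
```

```bash
python3 - <<'E'
from h import *
plan([511.7,193.4,119],118.35)
E
```

```text
t 7.07 tcp [511.5 193.4 127.8] toolx [ 0.006  0.005 -1.   ] jaw yaw -61.6 q1 0.22 q6 1.29 F [-0.2 -0.8 -1.4] M [-0.    0.02  0.02] w 17.5
shift [ 0.0088  0.0001 -0.0001]
turn(about down axis) 0.02659396456903096 -179.97340603543097
```

Emit:
{"op": "step_arm", "data": {
  "targets": [
    [[0.003,0,0,0],[0.006,0,0,0],[0.009,0,0,0],[0.009,0,0,0],[0.009,0,0,0]]
  ]
}}

```text
time: 7.48
tool_pos: [511.6, 193.4, 118.6]
tcp_rot: [-2.953, 1.563, 0.683]
contact_force: [0.2, 0.2, -1.7]
grip_width: 17.7
```

Emit:
{"op": "step_arm", "data": {
  "targets": [
    [[0.001,0,0,0],[0.002,0,0,0],[0.003,0,0,0],[0.003,0,0,0],[0.003,0,0,0]]
  ]
}}

```text
time: 7.9
tool_pos: [511.9, 193.5, 116.0]
tcp_rot: [-2.994, 1.562, 0.643]
contact_force: [-1.1, 0.6, 0.9]
grip_width: 17.8
```

```bash
python3 - <<'E'
from h import *
plan([511.7,193.4,113],118.35)
E
```

```text
t 7.9 tcp [511.9 193.5 116. ] toolx [ 0.007  0.005 -1.   ] jaw yaw -61.6 q1 0.22 q6 1.29 F [-1.1  0.6  0.9] M [ 0.   -0.02  0.  ] w 17.8
shift [0.003  0.     0.0002]
turn(about down axis) 0.02541564663837903 -179.97458435336162
```

Emit:
{"op": "step_arm", "data": {
  "targets": [
    [[0.001,0,0,0],[0.0018,0,0,0],[0.0022,0,0,0],[0.0022,0,0,0],[0.0022,0,0,0]]
  ]
}}

```text
time: 8.32
tool_pos: [512.1, 193.6, 114.0]
tcp_rot: [-3.027, 1.562, 0.61]
contact_force: [0.1, 0.3, 3.9]
grip_width: 17.4
```

```bash
python3 - <<'E'
from h import *
plan([511.7,193.4,114],118.35)
E
```

```text
t 8.32 tcp [512.1 193.6 114. ] toolx [ 0.007  0.005 -1.   ] jaw yaw -61.6 q1 0.22 q6 1.29 F [0.1 0.3 3.9] M [0.09 0.06 0.  ] w 17.4
shift [ 0.     -0.      0.0005]
turn(about down axis) 0.02265545382539358 -179.9773445461746
```

Pressing force is now about 5.7 N on the seat, which corresponds to about 3.9 mm. Next I twist clockwise in stages.

Emit:
{"op": "step_arm", "data": {
  "targets": [
    [[0,0,0,3],[0,0,0,6],[0,0,0,9],[0,0,0,12],[0,0,0,15]]
  ]
}}

```text
time: 8.73
tool_pos: [512.1, 193.4, 114.1]
tcp_rot: [-2.802, 1.562, 0.571]
contact_force: [0.5, -0.5, 4.7]
grip_width: 17.4
```

```bash
python3 - <<'E'
from h import *
plan([511.8,193.4,114],73.35)
E
```

```text
t 8.73 tcp [512.1 193.4 114.1] toolx [ 0.008  0.005 -1.   ] jaw yaw -76.8 q1 0.22 q6 1.56 F [ 0.5 -0.5  4.7] M [-0.12  0.12  0.1 ] w 17.4
shift [ 0.0001 -0.0001  0.0003]
turn(about down axis) 29.893707915502034 -150.10629208449797
```

Emit:
{"op": "step_arm", "data": {
  "targets": [
    [[0,0,0,4],[0,0,0,8],[0,0,0,12],[0,0,0,16],[0,0,0,20]]
  ]
}}

```text
time: 9.15
tool_pos: [512.2, 193.4, 114.2]
tcp_rot: [-2.466, 1.562, 0.554]
contact_force: [0.5, -0.6, 2.6]
grip_width: 17.3
```

```bash
python3 - <<'E'
from h import *
plan([511.8,193.4,114],73.35)
E
```

```text
t 9.15 tcp [512.2 193.4 114.2] toolx [ 0.008  0.005 -1.   ] jaw yaw -96.9 q1 0.22 q6 1.91 F [ 0.5 -0.6  2.6] M [0.02 0.06 0.15] w 17.3
shift [0.0002 0.     0.0004]
turn(about down axis) 9.71491630719811 -170.2850836928019
```

Emit:
{"op": "step_arm", "data": {
  "targets": [
    [[0.0002,0,0,3],[0.0002,0,0,6],[0.0002,0,0,9],[0.0002,0,0,9.7],[0.0002,0,0,9.7]]
  ]
}}

```text
time: 9.57
tool_pos: [512.2, 193.4, 114.1]
tcp_rot: [-2.307, 1.562, 0.545]
contact_force: [0.0, -0.2, 3.7]
grip_width: 17.7
```

```bash
python3 - <<'E'
from h import *
plan([511.8,193.4,114],73.35)
c=save('wrist','w5'); t=save('top','top5'); s=save('scene','scene5')
P=wcloud(c); z=P[...,2]; zt=109; m=(c['depth']>0)&(abs(z-zt-0)<5)&(np.hypot(P[...,0]-512,P[...,1]-193)<60); print('cap z',np.median(z[m]),m.sum())
a=cv2.resize(c['color'][100:330,180:460,::-1],None,fx=1.7,fy=1.7,interpolation=cv2.INTER_CUBIC)
b=cv2.resize(s['color'][140:245,340:435,::-1],None,fx=3.2,fy=3.2,interpolation=cv2.INTER_CUBIC)
o=np.zeros((420,800,3),np.uint8); o[:391,:476]=a; o[:336,480:784]=b; cv2.imwrite('pics/c5.png',o)
E
```

```text
t 9.57 tcp [512.2 193.4 114.1] toolx [ 0.008  0.005 -1.   ] jaw yaw -106.6 q1 0.22 q6 2.08 F [ 0.  -0.2  3.7] M [0.1  0.11 0.09] w 17.7
shift [0.0001 0.0001 0.0004]
turn(about down axis) 0.05451797267795655 -179.94548202732204
cap z 109.58776451716639 7441
```

View pics/c5.png

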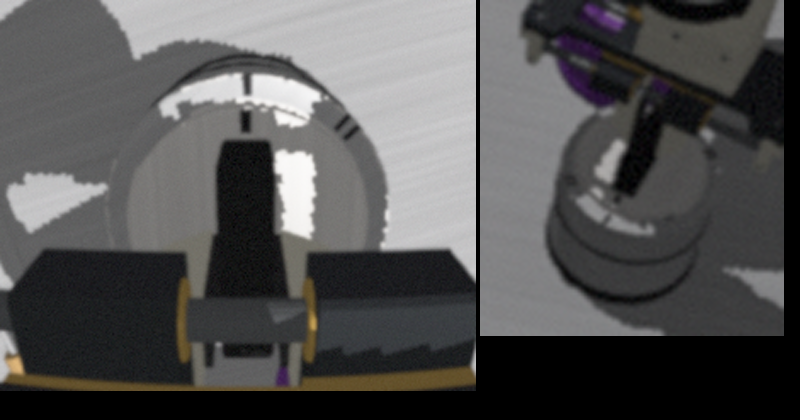

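The picture shows the lid's black cap mark at (245,122) in line with the single rim line at (247,85). The double line at (345,127) is still well ahead, so the lid is at half-way. I'll hold briefly to confirm it is steady, then hand in.

Emit:
{"op": "step_arm", "data": {
  "targets": [
    [[0,0,0,0],[0,0,0,0],[0,0,0,0],[0,0,0,0],[0,0,0,0]]
  ]
}}

```text
time: 10.13
tool_pos: [512.3, 193.4, 114.1]
tcp_rot: [-2.302, 1.562, 0.551]
contact_force: [-0.0, -0.8, 3.3]
grip_width: 17.4
```

```bash
python3 - <<'E'
from h import *
plan([511.8,193.4,114],73.35)
c=save('wrist','w6'); P=wcloud(c); z=P[...,2]
B=P[(c['depth']>0)&(abs(z-144.5)<4)&(c['color'].max(2)<60)&(np.hypot(P[...,0]-512,P[...,1]-193)<42)]; r=cv2.minAreaRect(B[:,:2].astype(np.float32)); print('bar rect',r)
print(bot.close_job())
E
```

```text
t 10.13 tcp [512.3 193.4 114.1] toolx [ 0.008  0.005 -1.   ] jaw yaw -106.6 q1 0.22 q6 2.08 F [-0.  -0.8  3.3] M [0.04 0.15 0.09] w 17.4
shift [0.0001 0.0002 0.0004]
turn(about down axis) 0.0854281170768445 -179.91457188292316
bar rect ((512.340576171875, 193.12222290039062), (21.40862464904785, 68.96747589111328), 73.15811157226562)
the job is handed in; nothing more can be done
None
```

The job is handed in at about 10 s of the 42 s allowed. I gripped the metal lid by its bar and lowered the lugs through the notches without touching the flange. I then pressed the seat to about 4 mm of its 5 mm and twisted the lid 45° clockwise. The arm still grips and holds it there.

**Last checks:**
- **Angle:** the jaw is within 0.1° of the intended half-way angle. The bar measured about -16.8°, against the single line at -16.7°.
- **Marks:** the wrist picture shows the lid's mark in line with the single black line, well short of the double line.
- **Forces:** the spring's return torque reads about 0.09 N m, as expected at half-way. The push on the seat is about 5 N, and the grip width is steady at 17.4–17.7 mm. There was no jump in resistance and no click.

**Disagreements:** the top and scene cameras placed the mill about 2 to 5 mm away from where the wrist camera did. I used the wrist camera, and the clean entry bore it out. The gripper is tilted about 0.5°, which I left as it was.

I did not re-check the other objects' positions afterwards. No contact was felt on the way, and nothing else was handled.

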